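Index the rotary fixture to its next slot

ROBOT

A 6-joint arm with a two-finger parallel gripper is mounted at the origin on a cart in front of the work surface, level with it; the furniture and walls round the work are solid. World frame = base frame: x ahead of the robot, y to its left, z up, the work surface at z = 0. Lengths are in m, angles in rad, forces in N, time in s.
With the tool pointing down it reaches from about 0.275 to 0.875 m from the base axis. Payload 12.5 kg.
Tool frame: the origin (TCP) lies on the centre line of the jaws, within the pads' length; the fingertips stand r.finger_overhang ahead of it and the grasp point (between the pads) lies 3 mm ahead of it (r.finger_overhang is the distance from the TCP to the fingertips, in m); z points along the fingers, y is the line along which they close (so a half turn about z gives the same grasp; the last joint's range is limited). The gripper opens to 85 mm and grips with 20 to 120 N. Pads are 22 mm wide; open, the fingers measure 114 mm over their backs; the gripper's body (76 mm by 85 mm) begins 54 mm behind the grasp point. The pads swing forward as they close: fully open they stand 13 mm farther back than shut.
Start: joints at [-1.337, 0.351, 1.652, -0, 1.139, -0.085], TCP at [0.172, -0.522, 0.253] pointing down, gripper open.
Joint ranges: [-2.75, 2.75], [-0.79, 2.1], [0.01, 2.65], [-1.57, 4.71], [0.07, 3.14], [-2.87, 2.87]. Speed limits (rad/s): [2.22, 2.22, 2.79, 3.14, 3.14, 3.14].

INTERFACE

Orientations are given as a unit quaternion [x, y, z, w].
In Python, from cell import r, optics gives the robot as it stands. The module is installed in compiled form; this text tells all that it offers. Calls block until the motion is done:
- r.move_to(position, orientation): joint-space move of the TCP to a pose.
- r.move_linear(position, rot=None, vel=0.15): straight line of the TCP; rot=None keeps the orientation; vel is the mean speed in m/s.
- r.set_joints(angles): joint-space move.
- r.set_gripper(opening, squeeze=None): opening from 0.0 (shut) to 1.0 (fully open); squeeze is the grip in N (None keeps the last); returns when the fingers have stopped.
- r.sleep(seconds).
- r.inverse_kinematics(position, orientation): joint angles nearest the present ones, or None.
- optics.get_image(name): name is "scene" or "top" or "wrist"; returns a dict with "pixels" (420x560x3 uint8, red, green, blue), "depth" (420x560 float32, m along the optical axis (not along the pixel's ray), 0 where there is no reading), "fx", "fy", "cx", "cy" (pixels), "camera_from_world" (4x4, takes a point from world to camera coordinates); the wrist camera has in their place "mount" (4x4, takes a point from camera to tool coordinates, whose origin is the TCP and whose axes are the flange's). Camera axes: x right, y down, z forward; pixel columns grow to the right and rows downward; lengths in m; the calibration is good to about 2 mm. A picture is of the moment at which its call begins: read the wrist's pose just before it.
A pose or a line that the arm cannot do raises r.PlanningError and nothing moves.
- r.hand_in(): hands the job in; it is judged then, once.
Readings, each from a call of its own:
- r.current_t(): time.
- r.current_q(): joint angles.
- r.current_qvel(): joint speeds.
- r.current_effort(): joint torques, N m.
- r.current_tool_pos(): TCP position.
- r.current_ee_rot(): TCP orientation.
- r.current_contact_force(): force on the tool from outside, world axes, zero at the start.
- r.current_torque(): the same for the moment, N m.
- r.current_opening(): opening from 0.0 (shut) to 1.0 (fully open).
- r.current_finger_force(): force on a finger pad.
Only numpy, scipy, OpenCV 4.12 (cv2) and the standard library are available. Lean on these libraries where they do the work, as an engineer would, in place of code of your own. Each camera call takes 0.05 s, during which the arm holds its last target. There are 200 camera calls.

TASK

Index the rotary work fixture by one slot: with the fingertips press its plunger pad down, keep it in while you push the round table clockwise (seen from above), and let the plunger spring up fully into the very next slot, so that the table is locked again. Only press and push, do not grip anything; the circuit board and the heat sink must stay in their nests, and the things standing around stay where they are.

Things in the scene. Friction and masses are not known exactly. Their poses are not given: they have to be found in the camera images.
- index_base: fixed base of the fixture: a grey square plate 236 x 236 mm, 10 mm thick, screwed to the bench, carrying a fixed steel flange (radius 122 mm, top 40 mm above the bench, underside 26 mm) with eight radial slots, 12 mm wide, open at the rim, every 45 degrees. Origin at the centre of the plate's underside, on the table's turning axis (vertical), z up.
- turntable (a joint): turning angle of the round aluminium table (200 mm across, top face 54 mm above the bench) about the vertical axis through index_base, in rad; 0 at the start, grows clockwise as seen from above; the next slot clockwise is at 0.785 (45 degrees). Locked (about 0.01 rad play) while the plunger is up in a slot; free it turns stiffly (0.12 N m) and stays where it is left.
- table_centre (a point): point on the turning axis at the table's top face (54 mm above the bench); its axes turn with the table. The circuit board's nest is at +45 mm on its x axis, the heat sink's nest at -40 mm on its x axis, each with 10 mm tall locating pins.
- plunger (a joint): travel of the spring plunger, m: 0 = up in a slot, 0.012 = fully down (2.5 N to start, 7 N fully down). Pressed beyond 0.009 it frees the table. Let go between slots it stays at 0.009, its dog rubbing along the flange's underside, and it jumps up by itself once within about 3 mm of a slot's middle.
- dog (a point): middle of the plunger's dog, a horizontal steel pin 10 mm thick that stands in a slot of the flange; 30 mm above the bench when up, 123 mm from the turning axis, straight inward of the press pad. Plunger, pad and dog ride on a 30 mm wide arm that juts from the table's rim and turn with it.
- press_pad (a point): centre of the top face of the plunger's black press pad, 136 mm from the turning axis, 80 mm above the bench when up. x points radially outward, y along the circle (clockwise turning moves the pad towards -y), z up. Pad 36 (x) by 52 mm (y); a lip 5 mm thick, 18 mm high at each y end leaves 42 mm between for the fingertips.
- circuit_board: small brown circuit board, 48 x 70 mm, 10 mm high, lying loose between locating pins on the table; origin at the centre of its underside. Not to be lifted.
- heat_sink: finned aluminium heat sink, 45 x 60 mm, 26 mm high, lying loose between locating pins on the table; origin at the centre of its underside. Not to be lifted.
- grease_jar: small lidded jar with a white body and beige lid, 63 mm across, 66 mm tall, standing beside the fixture; origin at the centre of its underside. A bystander: leave it alone.
- amber_bottle: amber glass bottle with a black cap, 50 mm across, 134 mm tall, standing beside the fixture; origin at the centre of its underside. A bystander: leave it alone.
- black_tape: roll of black tape lying flat, 58 mm across, 18 mm tall; origin at the centre of its underside. A bystander: leave it alone.

How it is judged:
By the outcome, as a careful person would: the job done as asked, in the order asked, and still so for the second after the job is handed in, with the robot touching nothing.
It also fails if it takes over 48 s, if anything falls off the work surface, if the arm or the gripper's body presses on something with over 40 N, if the wrist force passes 120 N, or if a joint passes its speed limit or range.

## Working session

There is one attempt and no reset: what is moved stays moved. The work goes in short steps, each a Python script; the robot and the scene stay as the last script left them, time stands still between calls to the robot, and variables do not carry over. Pictures are saved under pics/ and viewed, at most 10 in all, crops included, and the job is handed in when it is done.

```bash
mkdir -p pics; python3 - <<'E'
from cell import r, optics
import cv2, numpy as np, pickle
for n in ("top","scene"):
    d=optics.get_image(n); pickle.dump(d,open(n+'.pkl','wb'))
    cv2.imwrite(f'pics/{n}1.png',d["pixels"][:,:,::-1])
    print(n,d['fx'],d['cx'],d['cy'],np.round(d['camera_from_world'],3).tolist())
print(r.finger_overhang,r.current_ee_rot(),r.current_t())
E
```

```text
top 445.5943925327738 281.2219914135033 215.48696480044785 [[-0.013, -1.0, -0.021, 0.017], [-0.999, 0.014, -0.037, 0.582], [0.038, 0.021, -0.999, 1.231], [0.0, 0.0, 0.0, 1.0]]
scene 486.6906831867995 279.0819392506433 206.35559470167485 [[-0.767, -0.641, -0.026, 0.466], [-0.257, 0.344, -0.903, 0.213], [0.588, -0.686, -0.429, 0.709], [0.0, 0.0, 0.0, 1.0]]
0.022 [ 9.87323817e-01  1.58718105e-01 -2.23357230e-05 -4.93997232e-04] 0.1
```

View pics/top1.png

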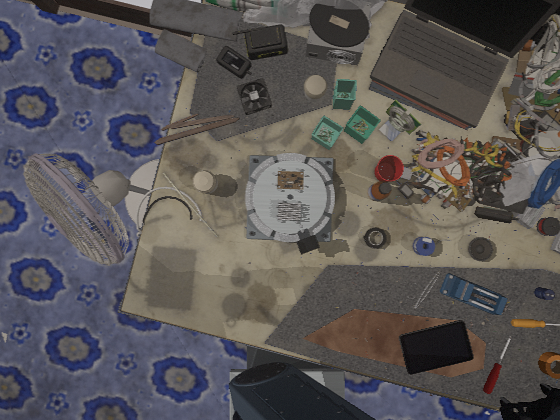

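View pics/scene1.png

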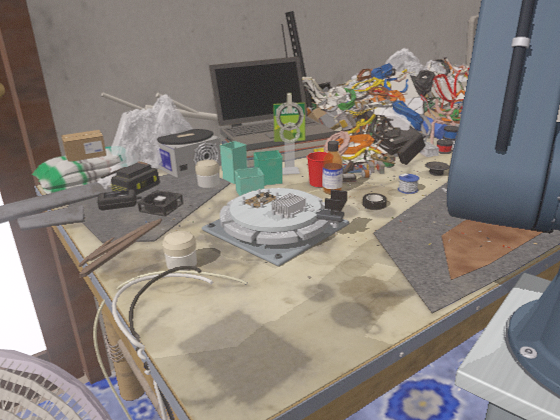

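```bash
python3 - <<'E'
import cv2, pickle
d=pickle.load(open('top.pkl','rb'))
c=d['pixels'][135:270,220:400,::-1]
cv2.imwrite('pics/top2.png',cv2.resize(c,None,fx=4.4,fy=4.4,interpolation=cv2.INTER_CUBIC))
E
```

```text
(no output)
```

View pics/top2.png

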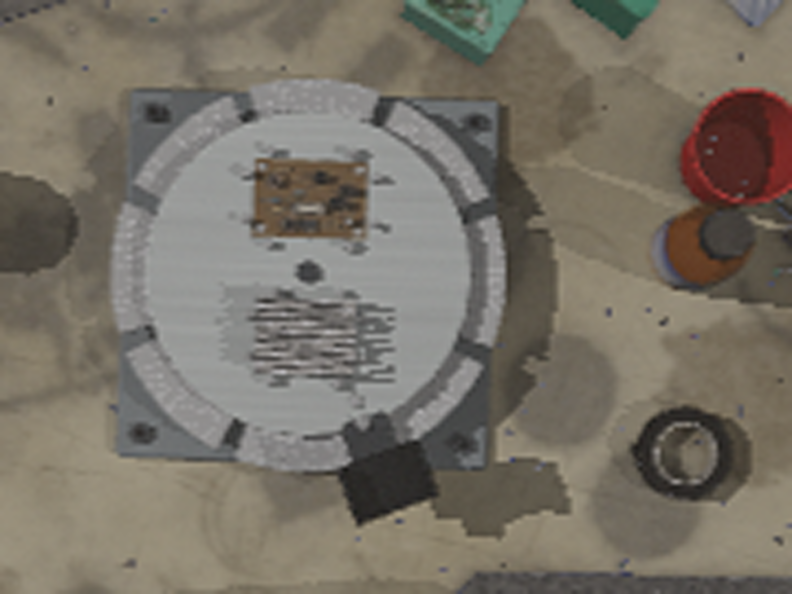

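The top crop shows the table hub at (309,271), the pad centre at about (389,482), and slots around the rim (e.g. (232,433) is the next one clockwise). The tape, bottle and cup are to the right, clear of the path.

```bash
cat > h.py <<'E'
import numpy as np, pickle
def ray(d,u,v,z):
    M=d['camera_from_world']; R=M[:3,:3]; c=-R.T@M[:3,3]
    w=R.T@np.array([(u-d['cx'])/d['fx'],(v-d['cy'])/d['fy'],1]); return c+w*(z-c[2])/w[2]
E
python3 - <<'E'
from h import *
from cell import r
d=pickle.load(open('top.pkl','rb'))
f=lambda x,y,z: ray(d,220+(x+.5)/4.4-.5,135+(y+.5)/4.4-.5,z)
C=f(309,271,.054); C2=f(308,274,.04); P=f(389,482,.085)
print(C,C2,P,np.linalg.norm(P-C),np.degrees(np.arctan2(*(P-C)[1::-1])))
S=[f(*p,.04) for p in [(243,107),(382,110),(480,210),(470,349),(232,433),(137,334),(143,200)]]
for s in S: print(np.degrees(np.arctan2(*(s-C)[1::-1])),np.linalg.norm((s-C)[:2]))
# depth of pad
print(d['depth'][135+110-2:135+110+3,220+88-2:220+88+3])
r.set_gripper(0.0); print(r.finger_overhang,r.current_opening(),r.current_t())
E
```

```text
[ 0.63244487 -0.01604839  0.054     ] [ 0.63172206 -0.01539556  0.04      ] [ 0.50376985 -0.06177659  0.085     ] 0.14003331581104003 -160.4359349303179
20.863987660905792 0.11119866409773436
-24.8895751561121 0.11090077430943651
-70.62189862937716 0.11268440618219827
-116.22171059248257 0.10998633269886549
153.564453875202 0.10997218805478981
108.77715758963679 0.11311440584586831
65.42612693940686 0.11268389880703321
[[1.1672906 1.1672994 1.1654955 1.1710123 1.167456 ]
 [1.1660929 1.1709609 1.1699759 1.1734573 1.1690242]
 [1.165867  1.1681651 1.1665733 1.167878  1.170331 ]
 [1.1666352 1.1673602 1.1686702 1.1670855 1.1629798]
 [1.1688441 1.1631851 1.1651025 1.1661305 1.1701651]]
0.022 0.0011494301128271531 0.8667
```

```bash
cat >> h.py <<'E'
from scipy.spatial.transform import Rotation as Ro
C=np.array([.632,-.0157]); TH0=np.radians(-160.4); RAD=.136; SG=1
def pose(a,ztip,rad=RAD,yaw=None):
    """a: clockwise angle (rad) from the start pad position; returns TCP pos, quat"""
    t=TH0-a; u=np.array([np.cos(t),np.sin(t),0])
    t2=TH0-(a if yaw is None else yaw)
    x=SG*np.array([np.sin(t2),-np.cos(t2),0]); z=np.array([0,0,-1.])
    q=Ro.from_matrix(np.column_stack([x,np.cross(z,x),z])).as_quat()
    return np.r_[C+rad*u[:2],ztip+.022],q
E
python3 - <<'E'
import h
from h import *
from cell import r, optics
import cv2
best=[]
for s in (1,-1):
    h.SG=s
    for a in (0.04,.45,.9): 
        q=r.inverse_kinematics(*pose(a,.08)); print(s,a,None if q is None else np.round(q,2))
E
```

```text
1 0.04 [-0.2   0.49  1.89 -0.    0.77 -0.51]
1 0.45 [-0.1   0.48  1.91 -0.    0.76  0.01]
1 0.9 [ 0.02  0.51  1.85 -0.    0.78  0.58]
-1 0.04 [-0.2   0.49  1.89 -0.    0.77  2.64]
-1 0.45 None
-1 0.9 [ 0.02  0.51  1.85 -0.    0.78 -2.56]
```

SG=1 works well. Go above and take one close look.

```bash
python3 - <<'E'
from h import *
from cell import r, optics
import cv2
r.move_to(*pose(0.035,.16))
p=r.current_tool_pos();q=r.current_ee_rot()
d=optics.get_image('wrist')
T=np.eye(4);T[:3,:3]=Ro.from_quat(q).as_matrix();T[:3,3]=p
d['camera_from_world']=np.linalg.inv(T@d['mount'])
pickle.dump(d,open('w1.pkl','wb'));cv2.imwrite('pics/w1.png',d['pixels'][:,:,::-1])
M=d['camera_from_world']
for n,x in (('pad',np.r_[C+RAD*np.array([np.cos(TH0),np.sin(TH0)]),.08]),('C',np.r_[C,.054])):
    c=M[:3,:3]@x+M[:3,3]; print(n,c[0]/c[2]*d['fx']+d['cx'],c[1]/c[2]*d['fy']+d['cy'],c[2])
print(p,r.current_t(),r.current_contact_force())
E
```

```text
pad 281.86622354082937 223.68947198455703 0.23489403766873015
C 473.38066944643464 205.24823035792056 0.258540090409439
[ 0.50239327 -0.05748443  0.18208795] 2.9833 [0.56432928 0.40018753 0.02177775]
```

View pics/w1.png

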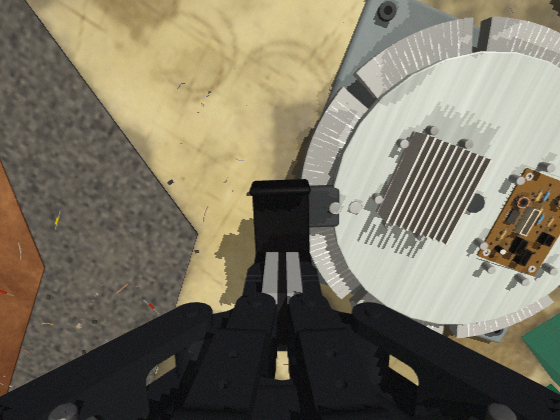

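The wrist view shows the pad's leading lip at (278,181–193), the hub at (477,203), both within 2 mm of prediction. Descend and press.

```bash
python3 - <<'E'
from h import *
from cell import r
r.move_linear(pose(.035,.084)[0],vel=.1)
F0=r.current_contact_force(); print(F0)
for z in (.080,.078,.076,.074,.072,.070,.069,.068):
    r.move_linear(pose(.035,z)[0],vel=.03)
    F=r.current_contact_force()-F0; print(z,np.round(F,2),round(r.current_tool_pos()[2]-.022,4))
    if F[2]>9.5: break
print(r.current_t())
E
```

```text
[-0.28439014  0.21519056 -0.32513878]
0.08 [1.52 0.22 0.84] 0.0802
0.078 [0.3  0.04 3.54] 0.0781
0.076 [-0.45 -0.24  3.77] 0.076
0.074 [ 0.49 -0.07  3.92] 0.074
0.072 [ 0.34 -0.3   5.44] 0.072
0.07 [0.61 0.22 5.41] 0.0701
0.069 [-0.07 -0.55  6.43] 0.0692
0.068 [0.09 0.08 6.28] 0.0682
5.925
```

```bash
python3 - <<'E'
from h import *
from cell import r, optics
import cv2
F0=np.array([-.28,.2,-.33]); z=.0683
for i,a in enumerate(np.r_[np.arange(.055,.81,.05),.83]):
    p,q=pose(a,z); r.move_linear(p,rot=q,vel=.04)
    F=r.current_contact_force()-F0; t=TH0-a
    Ft=F[0]*np.sin(t)-F[1]*np.cos(t); Fr=F[0]*np.cos(t)+F[1]*np.sin(t)
    print(round(a,3),'tan %.1f rad %.1f z %.1f'%(Ft,Fr,F[2]),round(r.current_tool_pos()[2]-.022,4))
    if abs(Ft)>12 or F[2]>20: print('stop');break
d=optics.get_image('wrist'); cv2.imwrite('pics/w2.png',d['pixels'][:,:,::-1])
d=optics.get_image('top'); pickle.dump(d,open('top3.pkl','wb'))
print(r.current_t())
E
```

```text
0.055 tan 0.2 rad -1.0 z 6.6 0.0685
0.105 tan 0.6 rad 0.3 z 6.8 0.0685
0.155 tan -0.2 rad 0.1 z 5.8 0.0685
0.205 tan 0.6 rad -0.4 z 6.9 0.0685
0.255 tan 0.4 rad 0.2 z 6.8 0.0685
0.305 tan 0.8 rad 0.3 z 5.8 0.0685
0.355 tan 0.5 rad -0.2 z 7.2 0.0684
0.405 tan 0.7 rad -0.1 z 7.0 0.0684
0.455 tan 0.4 rad -0.1 z 5.6 0.0684
0.505 tan 1.2 rad -0.1 z 6.1 0.0684
0.555 tan 0.8 rad -0.5 z 6.1 0.0684
0.605 tan 0.4 rad 1.6 z 5.8 0.0684
0.655 tan 0.8 rad 0.9 z 6.9 0.0684
0.705 tan 0.8 rad 0.9 z 6.5 0.0684
0.755 tan -0.0 rad 1.1 z 6.3 0.0684
0.805 tan 1.2 rad 1.9 z 7.6 0.0684
0.83 tan 0.3 rad 0.8 z 6.0 0.0684
11.275
```

View pics/w2.png

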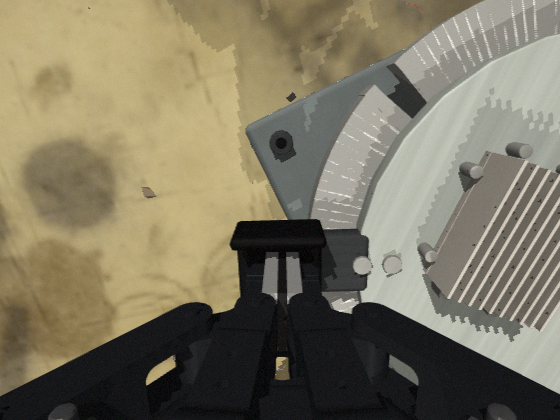

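```bash
python3 - <<'E'
from h import *
from cell import r,optics
import cv2
d1=pickle.load(open('w1.pkl','rb'))
p=r.current_tool_pos();q=r.current_ee_rot()
d2=optics.get_image('wrist')
T=np.eye(4);T[:3,:3]=Ro.from_quat(q).as_matrix();T[:3,3]=p
d2['camera_from_world']=np.linalg.inv(T@d2['mount']);pickle.dump(d2,open('w2.pkl','wb'))
d3=pickle.load(open('top3.pkl','rb'))
for name,d,u,v,z in (('dot',d1,355,206,.057),('dot',d2,392,264,.057),('dotB',d1,336,208,.057),('dotB',d2,362,266,.057),('lip far edge',d1,278,181,.098),('lip',d2,278,221,.0865)):
    x=ray(d,u,v,z)[:2]-C; print(name,x,np.hypot(*x),(TH0-np.arctan2(x[1],x[0])+np.pi)%(2*np.pi)-np.pi)
def crop(d,u,v,w,h,s): return cv2.resize(d['pixels'][v:v+h,u:u+w,::-1],None,fx=s,fy=s,interpolation=cv2.INTER_CUBIC)
a=crop(d2,220,190,190,120,4)
cv2.imwrite('pics/c1.png',a)
cv2.imwrite('pics/c2.png',crop(d3,220,135,180,135,4.4))
E
```

```text
dot [-0.08078188 -0.02513822] 0.08460284640940882 0.04039688498600169
dot [-0.07644797  0.03987159] 0.08622085584325365 0.822824644743398
dotB [-0.09299693 -0.0305184 ] 0.09787646106856746 0.024992032096701866
dotB [-0.08907112  0.04543103] 0.09998821284945716 0.8137425445211903
lip far edge [-0.13982333 -0.01588635] 0.1407229228472959 0.2289523602540342
lip [-0.10811908  0.09129624] 0.14150879805717828 1.0433211675619845
```

View pics/c1.png

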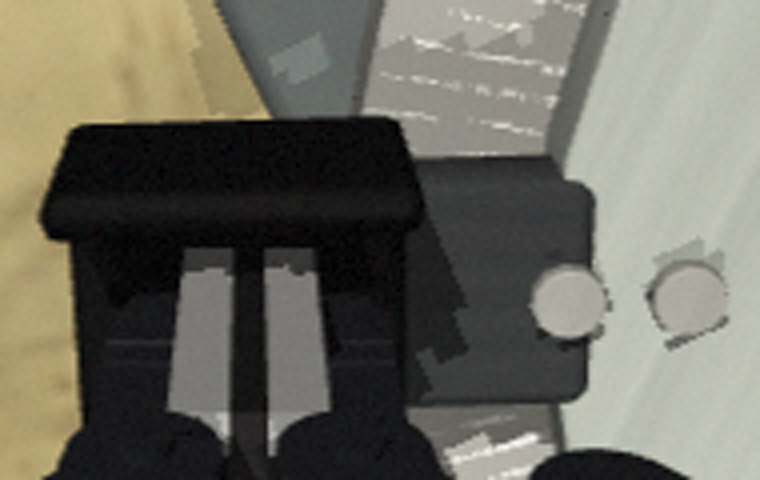

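View pics/c2.png

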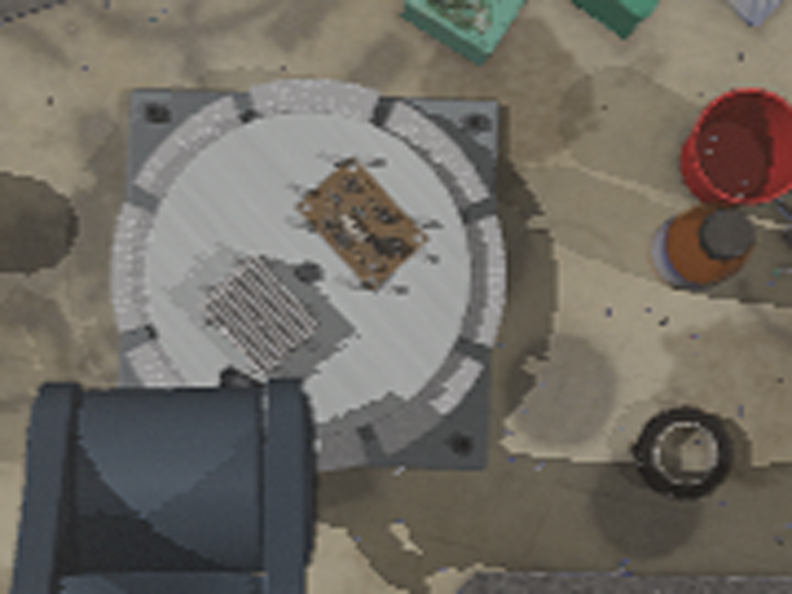

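The table has turned about 0.785 rad (pin and board rotation, 44–45°), carried by fingertip friction. Let the plunger rise now and watch the force.

```bash
python3 - <<'E'
from h import *
from cell import r, optics
F0=np.array([-.28,.2,-.33])
for z in (.070,.0715,.073,.0745,.076):
    r.move_linear(pose(.83,z)[0],vel=.03)
    F=r.current_contact_force()-F0; print(z,np.round(F,2))
    if z>.072 and F[2]<1.5: break
p=r.current_tool_pos();q=r.current_ee_rot()
d=optics.get_image('wrist')
T=np.eye(4);T[:3,:3]=Ro.from_quat(q).as_matrix();T[:3,3]=p
d['camera_from_world']=np.linalg.inv(T@d['mount']);pickle.dump(d,open('w3.pkl','wb'))
print(r.current_t())
E
```

```text
0.07 [-0.09  1.26  5.57]
0.0715 [-1.29 -0.1   4.75]
0.073 [-1.48  1.    4.95]
0.0745 [-0.87 -0.28  4.24]
0.076 [-1.62 -0.45  4.22]
12.625
```

The plunger follows upward beyond 0.009, so it is entering the slot. Lift off fully and check.

```bash
python3 - <<'E'
from h import *
from cell import r, optics
import cv2
F0=np.array([-.28,.2,-.33])
for z in (.078,.080,.082):
    r.move_linear(pose(.83,z)[0],vel=.03); print(z,np.round(r.current_contact_force()-F0,2))
r.move_linear(pose(.83,.16)[0],vel=.1)
p=r.current_tool_pos();q=r.current_ee_rot()
d=optics.get_image('wrist')
T=np.eye(4);T[:3,:3]=Ro.from_quat(q).as_matrix();T[:3,3]=p
M=np.linalg.inv(T@d['mount'])
# pad height from depth
t=TH0-.785; 
for dy in (0,.012,.023):
    x=np.r_[C+.136*np.array([np.cos(t),np.sin(t)])+dy*np.array([np.sin(t),-np.cos(t)]),.08]
    c=M[:3,:3]@x+M[:3,3]; u,v=int(c[0]/c[2]*d['fx']+d['cx']),int(c[1]/c[2]*d['fy']+d['cy'])
    D=np.median(d['depth'][v-2:v+3,u-2:u+3]); print(u,v,'height',.08+(c[2]-D))
cv2.imwrite('pics/w4.png',d['pixels'][:,:,::-1]); print(r.current_t())
E
```

```text
0.078 [-0.45  0.18  3.52]
0.08 [0.06 0.14 2.61]
0.082 [ 0.51 -0.88  0.85]
283 226 height 0.08029079759842055
283 208 height 0.08013773075983145
282 191 height 0.09800374550095463
14.3583
```

View pics/w4.png

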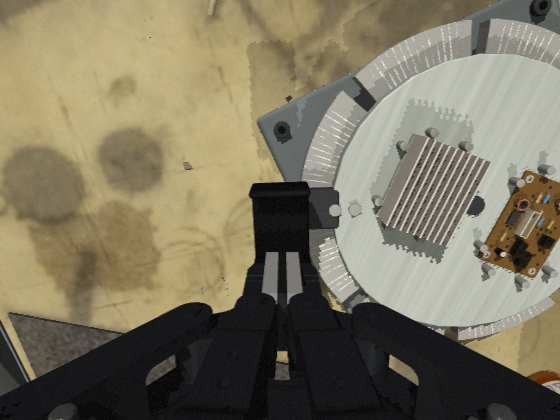

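The picture shows the pad at (280,220) back at its full height of 80 mm, the lip at (280,188), and the board and heat sink still between their pins. The robot is clear, so I'll hand in.

```bash
python3 -c "
from cell import r
print(r.hand_in())"
```

```text
the job is handed in; nothing more can be done
None
```

I turned the table clockwise by one slot (about 0.785 rad) and handed the job in: the plunger sprang fully up (pad back at 80 mm), the board and heat sink stayed in their nests, and it took about 15 of the 48 s.

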